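# Roll the shaft pulley into the yellow chock

### The job

Roll the aluminium pulley along the worktop on its rim, over the low steel bar and into the yellow chock, so that it stands upright and at rest between the two bars, about midway along them and with its shaft parallel to them. It must really roll there: do not lift it, slide it along unturned or let it lean over, and leave it standing free.

Things in the scene. Friction and masses are not known exactly. Their poses are not given: they have to be found in the camera images.
- pulley: aluminium V-belt pulley standing on its rim: 80 mm diameter, rim 24 mm wide (hub 30), 0.45 kg, fixed on a steel shaft 12 mm thick, 100 mm long, out 38 mm each side. Origin at its centre, 40 mm up; x along the shaft. Starts 120-160 mm from each chock, squarely facing both; rolls freely. Fingers astride the rim, pushing both shaft ends, roll it over a bar with a few N. Seated: 40 mm up, 1.5 mm play.
- red_mark (a point): small red paint dot on the pulley's rim, on both faces, 36 mm from its centre; at the top at the start. It goes round as the pulley rolls (a half turn is 126 mm of rolling).
- yellow_chock: chock fixed to the worktop: two parallel half-round steel bars 90 mm long, 5 mm high, 44 mm apart centre to centre, joined at the ends by yellow straps (20 x 74 x 5 mm, 116 mm over both). Origin at its middle, on the worktop; x along the bars, y across them (rolling direction); alike from both sides. The target. (A tall fixed key milling machine, x > 0.42, y < -0.18, is in the way.)
- blue_chock: chock fixed to the worktop: two parallel half-round steel bars 90 mm long, 5 mm high, 44 mm apart centre to centre, joined at the ends by blue straps (20 x 74 x 5 mm, 116 mm over both). Origin at its middle, on the worktop; x along the bars, y across them (rolling direction); alike from both sides. Not the target; 280 mm from the yellow one, beyond the pulley.

How it is judged:
On the way:
1. the pulley has rolled, standing on its rim, until the red mark is well below its centre (height (world z) of red_mark below 0.03 m and height (world z) of pulley below 0.05 m and angle between pulley's own x axis and vertical between 1.3 and 1.84 rad), for 0.1 s.
At the end, for the whole second after the job is handed in: The pulley stands on its rim between the bars of the yellow chock, its centre within 15 mm of the chock's middle seen from above and 36 to 43.5 mm above the worktop, the shaft within 10 degrees of parallel to the bars and within 9 degrees of level, at rest (horizontal distance between pulley and yellow_chock below 0.015 m and angle between the x axis of pulley and the x axis of yellow_chock, either way round below 0.18 rad and height (world z) of pulley between 0.036 and 0.0435 m and angle between pulley's own x axis and vertical between 1.4 and 1.74 rad and linear speed of pulley below 0.02 m/s); the robot touches nothing.
It fails at once if the pulley is lifted (its centre more than 60 mm above the worktop) (height (world z) of pulley above 0.06 m).
It fails at once if the pulley leans over by more than 30 degrees (angle between pulley's own x axis and vertical below 1.047 rad or angle between pulley's own x axis and vertical above 2.094 rad).
It also fails if it takes over 34 s, if anything falls off the work surface, if the arm or the gripper's body presses on something with over 40 N, if the wrist force passes 120 N, or if a joint passes its speed limit or range.

### The arm

A 6-joint arm with a two-finger parallel gripper is mounted at the origin on a cart in front of the work surface, level with it; the furniture and walls round the work are solid. World frame = base frame: x ahead of the robot, y to its left, z up, the work surface at z = 0. Lengths are in m, angles in rad, forces in N, time in s.
With the tool pointing down it reaches from about 0.375 to 0.9 m from the base axis. Payload 3.1 kg.
Tool frame: the origin (TCP) lies midway between the tips of the shut fingers; the grasp point (between the pads) lies robot.grip_depth behind it (robot.grip_depth is the distance from the TCP to the grasp point, in m); z points along the fingers, y is the line along which they close (so a half turn about z gives the same grasp; the last joint's range is limited). The gripper opens to 87 mm and grips with 3 to 60 N. Pads are 19 mm wide; open, the fingers measure 117 mm over their backs; the gripper's body (75 mm by 190 mm) begins 51 mm behind the grasp point.
Start: joints at [-1.391, 0.527, 1.433, -0, 1.181, -0.178], TCP at [0.219, -0.585, 0.223] pointing down, gripper open.
Joint ranges: [-3.08, 3.08], [-0.75, 2.2], [0.22, 2.44], [-1.43, 4.57], [0, 2.65], [-2.85, 2.85]. Speed limits (rad/s): [2.79, 2.79, 3.14, 3.14, 3.14, 3.14].

### API

Orientations are given as a unit quaternion [x, y, z, w].
In Python, from rig import robot gives the robot as it stands.
- The arm moves only by the tool nudge_tcp, called after "Call:" in YAML: its name, and indented under it one key for each argument. Schema: {"type":"object","properties":{"rows":{"type":"array","items":{"type":"object","properties":{"x":{"type":"number"},"y":{"type":"number"},"z":{"type":"number"},"twist":{"type":"number"}},"additionalProperties":false},"minItems":1,"maxItems":20},"jaw":{"type":"number"},"squeeze":{"type":"number"},"only":{"type":"string"},"quiet":{"type":"boolean"},"lines":{"type":"string"}},"required":["rows"],"additionalProperties":false}. rows is a list of rows, 1 to 20 of them, each an object with the fields x, y, z (the shift in m), twist (a turn about the tool's z in rad); a field left out counts as zero; each row shifts and turns the commanded pose from where the row before left it, along the tool's axes as they then stand; what a row does not reach is not made up. A row lasts 1/12 s, in which the tool goes at most 0.0417 m and 0.125 rad, less where a joint would pass 70% of its speed; a pose out of reach is approached as far as the arm can. jaw is the finger opening in m, set as the call begins (left out keeps the last). The fingers move at their own pace and stop on an object; squeeze is the grip in N (left out, the last holds). Time passes only in rows, so rows that do not move let the fingers close. The tool returns the time, the measured TCP pose, the force, the opening and the grip force at its end. only (a regular expression) keeps the lines of the reply that match it, lines (a string "A,B") keeps lines A to B, and quiet returns only ok. Input that does not fit is refused with a message, and nothing moves.
- robot.get_obs(): the state, without advancing time (a new reading comes with each control period).
- robot.camera(name): name is "scene" or "top" or "wrist"; returns a dict with "img" (420x560x3 uint8, red, green, blue), "fx", "fy", "cx", "cy" (pixels), "xyz" and "attitude" of the camera in the world. Camera axes: x right, y down, z forward; pixel columns grow to the right and rows downward; lengths in m; the calibration is good to about 2 mm. The wrist camera is an equidistant fisheye: a pixel r from the principal point sees the ray r / f radians off the axis. A picture is of the moment at which its call begins. There is no depth.
- robot.hand_in(): hands the job in; it is judged then, once.
The state is a dict: "time": time; "q": joint angles; "joint_velocities": joint speeds; "joint_torque": joint torques, N m; "position": TCP position; "tool_rot": TCP orientation; "ft_force": force on the tool from outside, world axes, zero at the start; "moment": the same for the moment, N m; "grip_width": finger opening in m; "grip_force": force on a finger pad.
Only numpy, scipy, OpenCV 4.12 (cv2) and the standard library are available. Lean on these libraries where they do the work, as an engineer would, in place of code of your own. Each camera call takes 0.05 s, during which the arm holds its last target. There are 200 camera calls.

## Working session

There is one attempt and no reset: what is moved stays moved. The work goes in short steps, Python scripts to look and compute and a tool call to move; the robot and the scene stay as the last step left them, time stands still between calls to the robot, and variables do not carry over. Pictures are saved under pics/ and viewed, at most 10 in all, crops included, and the job is handed in when it is done.

```bash
ls; mkdir -p pics
```

Run:
```python
from rig import robot
import cv2
o=robot.get_obs(); print({k:o[k] for k in ("time","position","tool_rot","grip_width")}, robot.grip_depth)
for n in ("scene","top"):
    c=robot.camera(n); cv2.imwrite(f"pics/{n}0.png",c["img"][:,:,::-1]); print(n,[c[k] for k in ("fx","fy","cx","cy","xyz","attitude")])
```

```text
pics
rig.py
{'time': 0.0, 'position': array([ 0.21938054, -0.58445219,  0.22155231]), 'tool_rot': array([ 9.83949148e-01,  1.78445750e-01,  1.23051972e-05, -1.08994611e-03]), 'grip_width': 0.08693290164577915} 0.0187
scene [465.3822597578657, 465.3822597578657, 273.76127680337316, 210.47481028441848, array([0.19461508, 0.78614768, 0.45791856]), array([-0.2070572 ,  0.8259497 , -0.51174277,  0.11425299])]
top [430.01401375034914, 430.01401375034914, 280.841928016714, 205.11894078629297, array([0.4521745 , 0.12491157, 0.91055398]), array([ 0.71494346, -0.69789049,  0.02775931, -0.03215791])]
```

View pics/scene0.png

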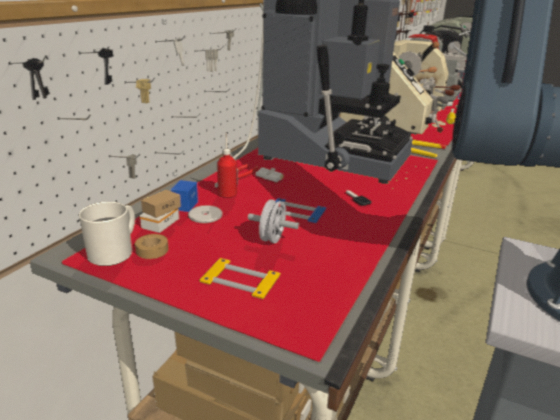

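View pics/top0.png

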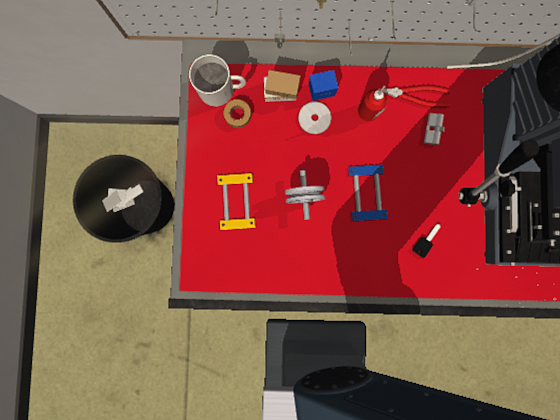

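The scene view shows the pulley at about (272,221), the yellow chock at (240,278) and the blue one at (310,212). The top view has yellow straps at (236,179) and (237,224), the pulley at (305,195) and the blue chock at (367,192). The shaft is nearly vertical in that image.

Create h.py:
```python
import numpy as np, cv2
from scipy.spatial.transform import Rotation as R
def ray(c,uv,z):
    d=R.from_quat(c["attitude"]).apply([(uv[0]-c["cx"])/c["fx"],(uv[1]-c["cy"])/c["fy"],1.])
    return c["xyz"]+d*(z-c["xyz"][2])/d[2]
def blobs(m,amin):
    n,l,s,ce=cv2.connectedComponentsWithStats(m.astype(np.uint8))
    return [(ce[i],s[i,4],s[i,:4]) for i in range(1,n) if s[i,4]>=amin]
```

Run:
```python
from h import *; from rig import robot
c=robot.camera("top"); im=c["img"]; h=cv2.cvtColor(im,cv2.COLOR_RGB2HSV); H,S,V=cv2.split(h)
for n,lo,hi in(("yellow",20,35),("blue",100,125)):
    for ce,a,b in blobs((H>=lo)&(H<=hi)&(S>120)&(V>60),60):
        if ce[0]<480: print(n,ce.round(1),a,b,ray(c,ce,.005).round(4))
m=(S<90)&(V>80); m[:, :270]=0; m[:,342:]=0; m[:160]=0; m[230:]=0
for ce,a,b in blobs(m,20): print("pul",ce.round(1),a,b,ray(c,ce,.04).round(4))
for r in range(160,230,2):
    x=np.where(m[r])[0]
    if len(x): print(r,x.min(),x.max(),len(x),end="; ")
cv2.imwrite("pics/topc.png",cv2.resize(im[150:245,210:400,::-1],None,fx=4,fy=4,interpolation=2))
```

```text
yellow [234.4 178.7] 306 [217 173  36  12] [0.5831 0.2316 0.005 ]
yellow [237.  223.6] 314 [220 218  35  12] [0.4877 0.2229 0.005 ]
blue [322.8  84.7] 668 [309  70  29  30] [0.7926 0.0471 0.005 ]
blue [365.5 169.8] 289 [349 165  34  11] [ 0.6086 -0.0467  0.005 ]
blue [369.3 214.9] 287 [352 210  35  11] [ 0.5128 -0.0553  0.005 ]
pul [304.6 194.4] 696 [285 170  40  50] [0.5492 0.0835 0.04  ]
170 301 304 4; 172 300 305 6; 174 300 305 6; 176 302 305 4; 178 302 305 4; 180 302 305 4; 182 302 305 4; 184 302 306 5; 186 301 322 22; 188 292 323 32; 190 286 322 37; 192 285 319 35; 194 286 320 27; 196 295 323 29; 198 288 324 37; 200 286 319 34; 202 286 307 22; 204 303 308 6; 206 303 308 6; 208 303 308 6; 210 304 308 5; 212 304 308 5; 214 304 308 5; 216 304 309 6; 218 304 309 6;
```

View pics/topc.png

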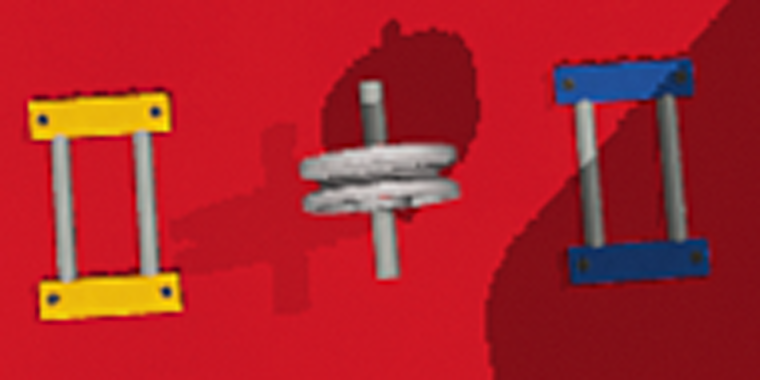

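Call:
nudge_tcp:
  rows:
    - {"twist":0.12}
    - {"twist":0.12}
    - {"twist":0.12}
    - {"twist":0.12}
    - {"twist":0.12}
    - {"twist":0.12}
    - {"twist":0.12}
    - {"twist":0.12}
    - {"x":-0.0135, "y":-0.0217}
    - {"x":-0.0135, "y":-0.0217}
    - {"x":-0.0135, "y":-0.0217}
    - {"x":-0.0135, "y":-0.0217}
    - {"x":-0.0135, "y":-0.0217}
    - {"x":-0.0135, "y":-0.0217}
    - {"x":-0.0135, "y":-0.0217}
    - {"x":-0.0135, "y":-0.0217}
    - {"x":-0.0135, "y":-0.0217}
    - {"x":-0.0135, "y":-0.0217}
    - {}
  jaw: 0.06

```text
time: 1.73
position: [0.23, -0.3232, 0.2218]
tool_rot: [0.955, -0.295, -0.002, -0.003]
ft_force: [-0.2, 0.8, -0.1]
grip_width: 0.0601
grip_force: 0.0
```

Run:
```python
from h import *; from rig import robot
o=robot.get_obs(); print(o["position"],o["q"],R.from_quat(o["tool_rot"]).as_matrix()[:2,0])
c=robot.camera("top"); 
a,b=ray(c,(302.3,169.5),.04),ray(c,(306.5,219.5),.04); print(a,b,np.linalg.norm(a-b),(a+b)/2,np.arctan2(*(a-b)[[1,0]]))
```

```text
[ 0.22998246 -0.32318937  0.22179559] [-1.23641155e+00  2.23705959e-01  1.96647638e+00  7.09263702e-04
  9.59186651e-01  9.33217385e-01] [ 0.8257574  -0.56399455]
[0.60022737 0.08913054 0.04      ] [0.49808971 0.07856766 0.04      ] 0.1026824047287543 [0.54915854 0.0838491  0.04      ] 0.10305176603722754
```

Call:
nudge_tcp:
  rows:
    - {"y":-0.0255}
    - {"y":-0.0255}
    - {"y":-0.0255}
    - {"y":-0.0255}
    - {"y":-0.0255}
    - {"y":-0.0255}
    - {"y":-0.0255}
    - {"y":-0.0255}
    - {"y":-0.0255}
    - {"y":-0.0255}
    - {"x":-0.0038, "y":-0.0277}
    - {"x":-0.0038, "y":-0.0277}
    - {"x":-0.0038, "y":-0.0277}
    - {"x":-0.0038, "y":-0.0277}
    - {"x":-0.0038, "y":-0.0277}
    - {}

```text
time: 3.12
position: [0.441, 0.008, 0.2228]
tool_rot: [0.956, -0.294, 0.002, -0.001]
ft_force: [-0.1, -0.3, 0.0]
grip_width: 0.06
grip_force: 0.0
```

Call:
nudge_tcp:
  rows:
    - {"twist":-0.119}
    - {"twist":-0.119}
    - {"twist":-0.119}
    - {"twist":-0.119}
    - {"twist":-0.119}
    - {"twist":-0.119}
    - {"twist":-0.119}
    - {"twist":-0.119}
    - {"twist":-0.119}
    - {"twist":-0.119}
    - {"twist":-0.119}
    - {"twist":-0.119}
    - {"twist":-0.119}
    - {"twist":-0.119}
    - {"twist":-0.119}
    - {"twist":-0.119}
    - {"twist":-0.119}
    - {"twist":-0.119}
    - {"twist":-0.119}
    - {}

```text
time: 4.78
position: [0.4385, 0.0043, 0.2225]
tool_rot: [0.675, 0.738, -0.0, 0.0]
ft_force: [-0.2, 0.8, 0.5]
grip_width: 0.0599
grip_force: 0.0
```

Add to h.py:
```python
def to(o,p):
    M=R.from_quat(o["tool_rot"]).as_matrix(); x=M[:,0]
    print("heading",np.degrees(np.arctan2(x[1],x[0])).round(2),"delta tool",(M.T@(np.array(p)-o["position"])).round(4))
```

Run:
```python
from h import *; from rig import robot
u=np.array([-.0908,.9958,0]); P=np.array([.549,.0838,0])
to(robot.get_obs(),P-.045*u+[0,0,.028])
```

```text
heading 95.17 delta tool [0.0244 0.1171 0.1946]
```

Call:
nudge_tcp:
  rows:
    - {"x":0.0049, "y":0.0234}
    - {"x":0.0049, "y":0.0234}
    - {"x":0.0049, "y":0.0234}
    - {"x":0.0049, "y":0.0234}
    - {"x":0.0049, "y":0.0235}
    - {"z":0.027}
    - {"z":0.027}
    - {"z":0.027}
    - {"z":0.027}
    - {"z":0.027}
    - {"z":0.027}
    - {"z":0.02}
    - {"z":0.012}
    - {}
    - {}

```text
time: 6.03
position: [0.5525, 0.0398, 0.0283]
tool_rot: [0.676, 0.737, -0.0, -0.0]
ft_force: [-1.0, 1.2, 0.2]
grip_width: 0.0597
grip_force: 0.0
```

Run:
```python
from h import *; from rig import robot
u=np.array([-.0908,.9958,0]); P=np.array([.549,.0838,0])
to(robot.get_obs(),P-.0165*u+[0,0,.028])
cv2.imwrite("pics/w1.png",robot.camera("wrist")["img"][:,:,::-1])
cv2.imwrite("pics/t1.png",cv2.resize(robot.camera("top")["img"][140:260,200:400,::-1],None,fx=3,fy=3))
```

```text
heading 95.0 delta tool [0.0277 0.0004 0.0003]
```

View pics/w1.png

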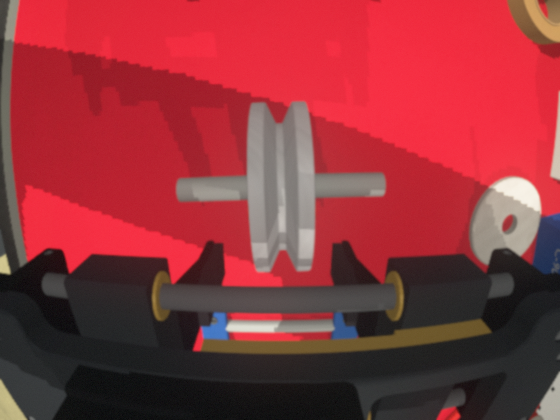

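The wrist view shows the pulley upright and centred between the fingers. The rim spans columns 247–315, the fingertips are at about 223 and 332, and the shaft sits near row 187. I'll push it gently.

Call:
nudge_tcp:
  rows:
    - {"x":0.005}
    - {"x":0.005}
    - {"x":0.005}
    - {"x":0.005}
    - {"x":0.005}
    - {"x":0.004}
    - {"x":0.004}
    - {"x":0.004}
    - {"x":0.004}
    - {"x":0.004}
    - {"x":0.004}
    - {"x":0.004}
    - {"x":0.004}
    - {"x":0.004}
    - {"x":0.004}
    - {"x":0.004}
    - {"x":0.004}
    - {"x":0.004}
    - {"x":0.003}
    - {"x":0.002}

```text
time: 7.8
position: [0.5449, 0.1224, 0.0285]
tool_rot: [0.675, 0.738, -0.0, -0.0]
ft_force: [0.5, 0.5, -0.1]
grip_width: 0.0601
grip_force: 0.0
```

Run:
```python
from h import *; from rig import robot
to(robot.get_obs(),[.5354,.2273,.028])
cv2.imwrite("pics/w2.png",robot.camera("wrist")["img"][:,:,::-1])
```

```text
heading 95.12 delta tool [ 1.054e-01 -1.000e-04  5.000e-04]
```

View pics/w2.png

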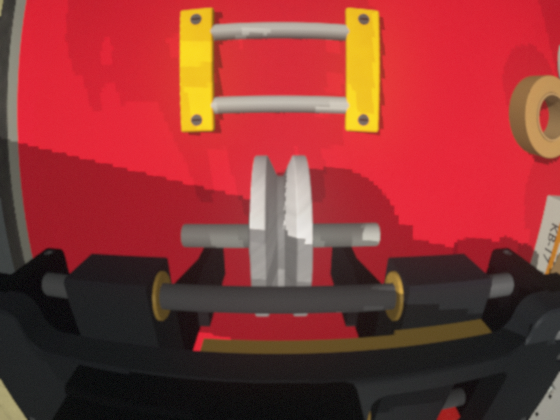

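The shaft is now square to the fingers, at row 236. The yellow chock is dead ahead (columns 180–380, bars at rows 31 and 104) and the pulley is centred on it at about column 281. Next I push it over the bar.

Call:
nudge_tcp:
  rows:
    - {"x":0.0036}
    - {"x":0.0036}
    - {"x":0.0036}
    - {"x":0.0036}
    - {"x":0.0036}
    - {"x":0.0036}
    - {"x":0.0036}
    - {"x":0.0036}
    - {"x":0.0036}
    - {"x":0.0036}
    - {"x":0.0036}
    - {"x":0.0036}
    - {"x":0.0036}
    - {"x":0.0036}
    - {"x":0.0036}
    - {"x":0.0036}
    - {"x":0.0036}
    - {"x":0.0036}
    - {"x":0.0036}
    - {"x":0.0036}

```text
time: 9.52
position: [0.5383, 0.1942, 0.0283]
tool_rot: [0.675, 0.738, -0.0, -0.0]
ft_force: [-0.8, 0.1, -1.1]
grip_width: 0.0601
grip_force: 0.0
```

Run:
```python
from h import *; from rig import robot
to(robot.get_obs(),[.5354,.2273,.028])
cv2.imwrite("pics/w3.png",robot.camera("wrist")["img"][:,:,::-1])
```

```text
heading 95.1 delta tool [0.0332 0.0001 0.0004]
```

View pics/w3.png

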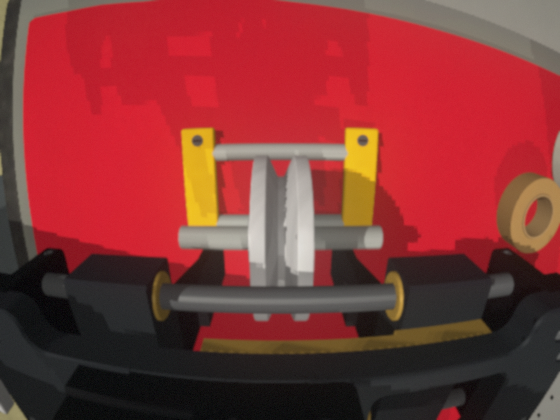

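The pulley is just past the top of the first bar, with the shaft at row 237 and the near bar at row 220. I'll push a little more and then let it settle.

Call:
nudge_tcp:
  rows:
    - {"x":0.002}
    - {"x":0.002}
    - {"x":0.002}
    - {"x":0.002}
    - {}
    - {}
    - {}
    - {}
    - {}
    - {}
    - {}
    - {}

```text
time: 10.57
position: [0.5379, 0.2015, 0.0286]
tool_rot: [0.675, 0.738, 0.0, -0.0]
ft_force: [0.4, -0.6, -0.4]
grip_width: 0.0602
grip_force: 0.0
```

Run:
```python
from h import *; from rig import robot
to(robot.get_obs(),[.5354,.2273,.028])
cv2.imwrite("pics/w4.png",robot.camera("wrist")["img"][:,:,::-1])
cv2.imwrite("pics/s4.png",cv2.resize(robot.camera("scene")["img"][180:320,170:330,::-1],None,fx=4,fy=4))
```

```text
heading 95.1 delta tool [ 0.0259 -0.0002  0.0006]
```

View pics/w4.png

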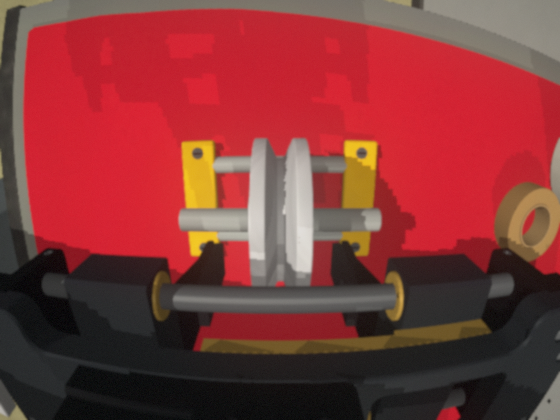

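View pics/s4.png

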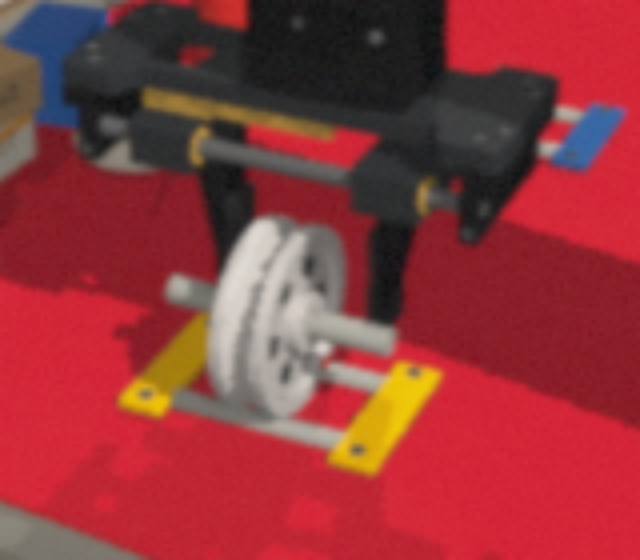

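The pulley has dropped between the bars, with the shaft level at row 220 and the pulley clear of the fingers. I'll back off and check it.

Call:
nudge_tcp:
  rows:
    - {"x":-0.006}
    - {"x":-0.01}
    - {"x":-0.012}
    - {"x":-0.015}
    - {"x":-0.015}
    - {"x":-0.015}
    - {"z":-0.02}
    - {"z":-0.02}
    - {"z":-0.02}
    - {"x":-0.02, "z":-0.02}
    - {"x":-0.02, "z":-0.02}
    - {}
    - {}
    - {}
    - {}
    - {}
    - {}

```text
time: 12.08
position: [0.5471, 0.0896, 0.1275]
tool_rot: [0.675, 0.738, -0.001, -0.001]
ft_force: [-0.3, 0.1, 0.0]
grip_width: 0.0601
grip_force: 0.0
```

Run:
```python
from h import *; from rig import robot
for k in range(2):
    c=robot.camera("top"); im=c["img"]; H,S,V=cv2.split(cv2.cvtColor(im,cv2.COLOR_RGB2HSV))
    m=(S<70)&(V>110); m[:,:195]=0; m[:,275]=0; m[:165]=0; m[240:]=0; m[:,275:]=0
    for ce,a,b in blobs(m,100): print(ce.round(1),a,b,ray(c,ce,.04).round(4))
cv2.imwrite("pics/t5.png",cv2.resize(im[150:260,195:345,::-1],None,fx=5,fy=5,interpolation=2))
```

```text
[233.3 200.6] 767 [214 175  39  49] [0.533  0.2281 0.04  ]
[232.4 191.4] 338 [214 175  38  25] [0.5519 0.2307 0.04  ]
[234.2 207.9] 429 [214 200  39  24] [0.5181 0.2258 0.04  ]
```

View pics/t5.png

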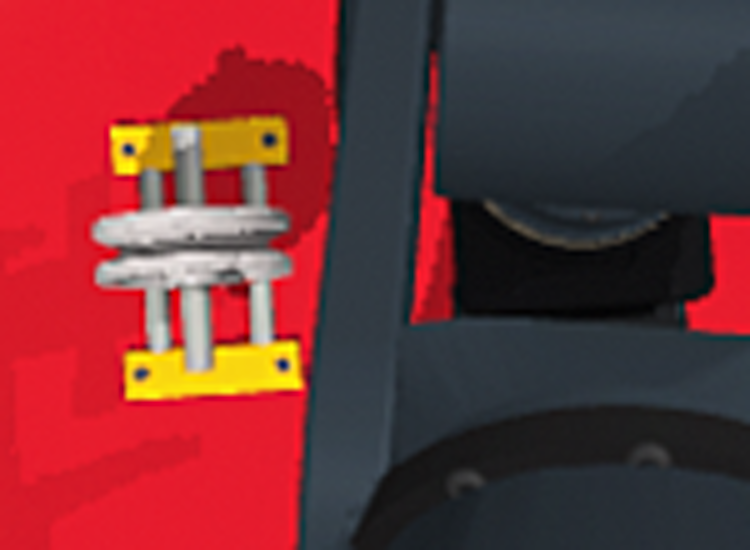

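The pulley sits between the bars. Its measured centre is (0.533, 0.228), against a chock middle of (0.535, 0.227). The shaft is parallel to the bars, the pulley is still, and the arm is clear.

```bash
python3 -c "
from rig import robot
print(robot.hand_in())"
```

```text
the job is handed in; nothing more can be done
None
```

I rolled the pulley over the bar and left it standing free in the yellow chock, about 3 mm from its middle by the top camera, and handed the job in at about 12 s; no verdict was shown.

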